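Rehang the lift-off door of the condiment cabinet

TASK

The condiment cabinet's little door has been taken off for cleaning and stands in the wooden drying rack. Hang it back on the cabinet, standing open, by lowering both its knuckles gently over the two pintle pins until it is fully home, then swing it gently shut against the bumpers and let go. Never press hard on the pins or the cabinet, and leave the other things where they are.

Things in the scene. Friction and masses are not known exactly. Their poses are not given: they have to be found in the camera images.
- cabinet: Fixed brown wooden cabinet, 160 mm deep (x), 230 wide (y), 180 high, open front to its -x. Origin: centre of its underside, on the table. At the front's +y end a firmly clamped brass strip carries two arms, 85 mm apart in height, each with a round ledge (17 mm across, 8 thick) and a steel pin pointing up, 9 mm diameter, 16 high, tip slightly bevelled, both pins on one vertical axis.
- pintles (a point): Point fixed on the cabinet: MID setting of the pin axis, level with the lower ledge's top (cabinet frame -96, 92, 50 mm; that pin's tip at 66). Axes as the cabinet's. The strip is adjustable: the true pin axis stands up to 12 mm either way from here along the cabinet's y (exact in x). The setting is not measured: find it by sight or feel.
- upper_ledge (a point): As pintles, level with the upper ledge's top (cabinet frame -96, 92, 135 mm; that pin's tip at 151). The lower knuckle must pass sideways under this ledge to come over its pin: bring the door in level, 18 to 55 mm above its hung height, then lower. At 16 mm above, the knuckles touch the pin tips. Pins and door mark if pressed with more than about 40 N.
- bumpers (a point): Between the tips of the two rubber bumpers at the -y end of the cabinet's front (cabinet frame -89, -68, 95 mm). They stop the shut door about parallel to the front. Go slowly (2 cm/s) at the end of the swing: slammed or pushed on with more than about 100 N, the door marks.
- door: Loose door, pale wood, green field on its outer face (-x), about 0.35 kg: panel 12 mm thick (x), 170 wide (y), 150 high (z). Origin: centre of the panel's underside. Hung, the underside is 25 mm above the table. Shut, its axes are parallel to the cabinet's; opening turns it clockwise from above (door yaw = cabinet yaw - opening). It turns easily and stays where left.
- top_edge (a point): Middle of the door's top edge (door frame 0, 0, 150 mm), where it can be gripped across its 12 mm. Shut, the cabinet's top leaves no room for a finger behind it, so it is hung standing open. The outer face has a brass knob disc, 18 mm across, 8 proud, at door frame y -66, z 75 mm.
- knuckle_low (a point): Centre of the lower end of the door's lower knuckle bore (door frame 0, 98, 25 mm). Axes as the door's. Both knuckles are brass tubes, 21 mm outside, 12 mm bore right through, 18 mm high, standing off the door's +y end. Fully home, they rest on the ledges; with 1.5 mm play all round, the hung door sags by up to 3 degrees.
- knuckle_top (a point): Centre of the lower end of the door's upper knuckle bore (door frame 0, 98, 110 mm). Axes as the door's. Lowered some 15 mm or more off the pins, the knuckles pass down beside them, not over them.
- free_edge (a point): Middle of the door's free vertical edge, mid-thickness (door frame 0, -85, 75 mm). Axes as the door's. Shut, it is 96 mm in front of the cabinet's origin.
- rack: Fixed wooden drying rack, 130 mm (its x) by 110 mm (its y); a 12 mm base with two grooves along y, 80 mm apart, each 15 mm wide between walls 40 mm high. The door stands upright in one groove (either one), its underside 12 mm above the table, knuckles beyond the rack's +y end. Origin: centre of its underside.
- board: Dark wooden serving board, 12 x 150 x 110 mm high, standing in the rack's other groove; bystander. Origin: centre of its underside.
- dish: Small white bowl, 64 mm across, 22 mm high, on top of the cabinet towards its back; bystander. Origin: centre of its underside.
- salt_mill: Pale wood pepper or salt mill, turned, 48 mm across the foot, 118 mm high; bystander. Origin: centre of its underside
- pepper_mill: Dark pepper or salt mill, turned, 48 mm across the foot, 118 mm high; bystander. Origin: centre of its underside
- tumbler: Glass tumbler, 68 mm across, 95 mm high, on the table between robot and cabinet; bystander. Origin: centre of its underside.
- napkin_stand: Steel napkin stand, 60 x 120 x 88 mm high; bystander. Origin: centre of its underside.
- candle: Brass candlestick, 80 mm across, 64 mm high; bystander. Origin: centre of its underside.
Mind the look-alikes: they are no part of the job. Several things have the shape of the door; the one meant has the colours described above.

How it is judged:
By the outcome, as a careful person would: the job done as asked, in the order asked, and still so for the second after the job is handed in, with the robot touching nothing.
It also fails if it takes over 64 s, if anything falls off the work surface, if the arm or the gripper's body presses on something with over 40 N, if the wrist force passes 120 N, or if a joint passes its speed limit or range.

ROBOT

A 6-joint arm with a two-finger parallel gripper is mounted at the origin on the work surface. World frame = base frame: x ahead of the robot, y to its left, z up, the work surface at z = 0. Lengths are in m, angles in rad, forces in N, time in s.
With the tool pointing down it reaches from about 0.35 to 0.85 m from the base axis. Payload 8.1 kg.
Tool frame: the origin (TCP) lies at the very end of the fingers, on their centre line; the grasp point (between the pads) lies 19 mm behind it; z points along the fingers, y is the line along which they close (so a half turn about z gives the same grasp; the last joint's range is limited). The gripper opens to 93 mm and grips with 3 to 60 N. Pads are 15 mm wide; open, the fingers measure 128 mm over their backs; the gripper's body (75 mm by 188 mm) begins 65 mm behind the grasp point.
Start: joints at [1.174, 0.13, 1.488, -0, 1.523, -0.085], TCP at [0.184, 0.571, 0.219] pointing down, gripper open.
Joint ranges: [-2.96, 2.96], [-0.89, 2.26], [0.02, 2.5], [-1.34, 4.48], [0, 2.73], [-2.66, 2.66]. Speed limits (rad/s): [2.39, 2.39, 2.79, 3.14, 3.14, 3.14].

INTERFACE

Orientations are given as a rotation vector (axis times angle).
In Python, from plant import robot gives the robot as it stands.
- The arm moves only by the tool play_rows, never from a script. Its argument "deltas" is one flat list of numbers, 5 for each row, row after row: the shift along the tool's x, y, z in mm, then the turn about the tool's z in degrees, then the finger opening in mm, from 0 to 93. A call has 1 to 10 rows; each row shifts and turns the commanded pose from where the row before left it, along the tool's axes as they then stand; what a row does not reach is not made up. A row lasts 1/12 s, in which the tool goes at most 41.7 mm and 7.16 degrees, less where a joint would pass 70% of its speed; a pose out of reach is approached as far as the arm can. A call with a gripper value outside its range is refused whole. The fingers move at their own pace and stop on an object; "newtons" is the grip in N (left out, the last holds). Time passes only in rows, so rows that do not move let the fingers close. It gives the time, the measured TCP pose, the force, the opening and the grip force at its end, in the units of the state.
- robot.read_state(): the state, without advancing time (a new reading comes with each control period).
- robot.read_camera(name): name is "scene" or "top" or "wrist"; returns a dict with "pixels" (420x560x3 uint8, blue, green, red), "mtx" (3x3 intrinsics, pixels), "eye" and "rotation" of the camera in the world. Camera axes: x right, y up, looking along -z (the intrinsics and any distortion apply to the point x, -y, -z); pixel columns grow to the right and rows downward; lengths in m; the calibration is good to about 2 mm. A picture is of the moment at which its call begins. There is no depth.
- robot.close_job(): hands the job in; it is judged then, once.
The state is a dict: "t": time; "q": joint angles; "dq": joint speeds; "joint_torque": joint torques, N m; "tool_pos": TCP position; "orientation": TCP orientation; "force": force on the tool from outside, world axes, zero at the start; "wrist_torque": the same for the moment, N m; "opening": finger opening in m; "gripper_force": force on a finger pad.
Only numpy, scipy, OpenCV 4.12 (cv2) and the standard library are available. Lean on these libraries where they do the work, as an engineer would, in place of code of your own. Each camera call takes 0.05 s, during which the arm holds its last target. There are 200 camera calls.

## Working session

There is one attempt and no reset: what is moved stays moved. The work goes in short steps, Python scripts to look and compute and a tool call to move; the robot and the scene stay as the last step left them, time stands still between calls to the robot, and variables do not carry over. Pictures are saved under pics/ and viewed, at most 10 in all, crops included, and the job is handed in when it is done.

Besides the shell and the picture viewer there is one more tool, called after "Emit:" by a JSON object that holds its "name" and its "arguments". play_rows: Moves the arm, as the interface text tells. Its arguments: {"type":"object","properties":{"deltas":{"type":"array"},"newtons":{"type":"number"}},"required":["deltas"]}

```bash
ls; mkdir -p pics; cat > h.py <<'E'
import numpy as np, cv2
from plant import robot
from scipy.spatial.transform import Rotation as R
def cam(n,save=None):
    c=robot.read_camera(n)
    if save: cv2.imwrite('pics/'+save,c['pixels'])
    return c
def ray(c,u,v):
    K=np.array(c['mtx']); p=np.linalg.solve(K,[u,v,1.]); d=np.array(c['rotation'])@np.array([p[0],-p[1],-p[2]])
    return np.array(c['eye']),d/np.linalg.norm(d)
def onz(c,u,v,z):
    e,d=ray(c,u,v); return e+d*(z-e[2])/d[2]
def proj(c,P):
    p=np.array(c['rotation']).T@(np.array(P)-np.array(c['eye'])); q=np.array(c['mtx'])@np.array([p[0],-p[1],-p[2]]); return q[:2]/q[2]
def tri(rs):
    A=np.zeros((3,3));b=np.zeros(3)
    for e,d in rs:
        M=np.eye(3)-np.outer(d,d);A+=M;b+=M@e
    return np.linalg.solve(A,b)
E
python3 - <<'E'
from h import *
a=cam('scene','s1.png');b=cam('top','t1.png');w=cam('wrist')
cv2.imwrite('pics/all.png',np.vstack([np.hstack([a['pixels'],b['pixels']])])[:, :])
for n,c in(('s',a),('t',b),('w',w)): print(n,[x for x in c if x!='pixels'],np.round(c['eye'],3).tolist(),np.round(c['rotation'],3).tolist(),np.round(c['mtx'],1).tolist())
import pickle;pickle.dump((a,b,w),open('c1.pkl','wb'))
print(robot.read_state())
E
```

```text
pics
s ['mtx', 'eye', 'rotation'] [1.328, -0.375, 0.706] [0.869, 0.557, 0.989] [[384.8, 0.0, 277.3], [0.0, 384.8, 209.0], [0.0, 0.0, 1.0]]
t ['mtx', 'eye', 'rotation'] [0.26, 0.042, 1.546] [0.152, -0.134, -1.576] [[536.2, 0.0, 270.3], [0.0, 536.2, 210.0], [0.0, 0.0, 1.0]]
w ['mtx', 'eye', 'rotation'] [0.109, 0.595, 0.384] [-0.251, -0.181, 1.25] [[304.4, 0.0, 279.6], [0.0, 304.4, 212.9], [0.0, 0.0, 1.0]]
{'t': 0.15, 'q': array([ 1.17357572e+00,  1.30961322e-01,  1.48903320e+00, -3.82204351e-06,
        1.52301063e+00, -8.53889791e-02]), 'dq': array([-0.00020075, -0.002287  , -0.00374259,  0.00033222,  0.00062105,
        0.00026657]), 'joint_torque': array([ 6.18157883e-04, -5.60466778e+01, -4.92341244e+01,  7.68927089e-02,
        3.05713818e-02, -6.11479618e-05]), 'tool_pos': array([0.18388353, 0.57066296, 0.21784194]), 'orientation': array([-4.87789557e-01, -3.10315383e+00,  2.15565560e-03]), 'force': array([-0.10210597,  0.1357185 , -0.03059182]), 'wrist_torque': array([0.02321942, 0.00694946, 0.06647404]), 'gripper_force': 0.0, 'opening': 0.09329530850009737}
```

View pics/s1.png

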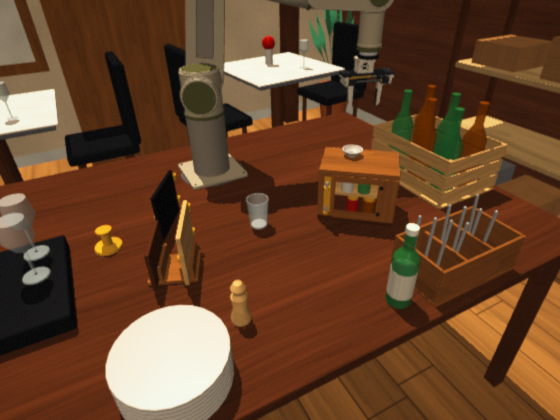

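View pics/t1.png

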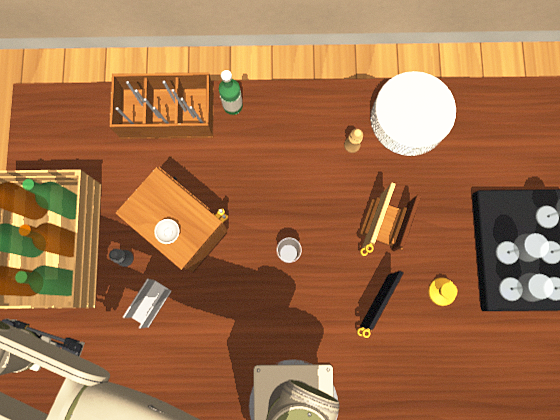

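The scene view shows the rack with two upright panels: pale at (188,243), dark at (163,220). The cabinet front is at (357,195) with its brass strip at (327,190). The top view shows the rack at (390,220) with the pale panel from (393,185) to its knuckles at (367,250), and the board at (407,222). A separate black door look-alike stands at (380,305). The cabinet is at (172,217) with brass pintles at (222,213).

Candidates for the door, in top-view pixels: the pale panel in the rack (380,218), the dark panel in the rack (407,222, the board) and the black panel (380,305, wrong colours). I choose the pale one and check it in a close crop.

```bash
python3 - <<'E'
from h import *
import pickle
a,b,w=pickle.load(open('c1.pkl','rb'))
for c in (a,b,w): c['rotation']=R.from_rotvec(c['rotation']).as_matrix()
pickle.dump((a,b,w),open('c1.pkl','wb'))
f=lambda c,x0,x1,y0,y1:cv2.resize(c['pixels'][y0:y1,x0:x1],(400,300),interpolation=cv2.INTER_CUBIC)
cv2.imwrite('pics/crop1.png',np.vstack([np.hstack([f(a,120,240,170,290-30),f(b,340,460,170,260)]),np.hstack([f(a,300,420,140,230),f(b,110,250,160,265)])]))
print(np.round(onz(b,367,250,.14),3),np.round(onz(b,222,213,.15),3), np.round(proj(b,[.184,.571,.218]),0))
E
sed -i "s/    if save/    c['rotation']=R.from_rotvec(c['rotation']).as_matrix()\n    if save/" h.py
```

```text
[ 0.409 -0.196  0.14 ] [0.51  0.185 0.15 ] [ 59. 343.]
```

View pics/crop1.png

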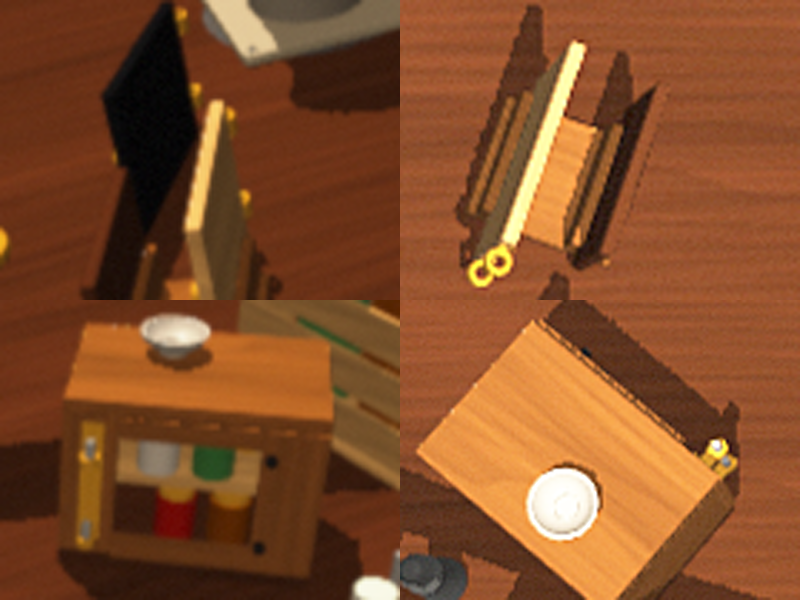

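The crop shows the pale panel in the rack in both views (crop pixels (205,200) and (540,140)), with two brass knuckle rings at (482,270) and (498,260). Its green face would point away from these cameras, so I will confirm it with the wrist camera on the way. The brass strip with its two pins is on the cabinet at crop (90,480), seen from above at (718,450).

```bash
cat >> h.py <<'E'
def tool():
    s=robot.read_state(); return s['tool_pos'],R.from_rotvec(s['orientation']).as_matrix(),s
def to(P,ydir=None):
    """delta in tool axes (mm), turn (deg) to bring tool y along ydir"""
    p,M,s=tool(); d=M.T@(np.array(P)-p)*1000; t=0
    if ydir is not None:
        y=M.T@np.array(ydir); t=np.degrees(np.arctan2(-y[0],y[1])); t=(t+90)%180-90
    return np.round(d,1),round(t,2)
E
python3 - <<'E'
from h import *
import pickle
a,b,w=pickle.load(open('c1.pkl','rb'))
im=b['pixels'].astype(int)[170:260,340:460]
B,G,Rr=im[...,0],im[...,1],im[...,2]
m=((Rr>190)&(G>160)&(B>80)).astype(np.uint8)
n,l,st,ce=cv2.connectedComponentsWithStats(m); print(st.tolist())
i=1+np.argmax(st[1:,4]); pts=np.argwhere(l==i)[:,::-1].astype(np.float32)
r=cv2.minAreaRect(pts);bx=cv2.boxPoints(r)+[340,170];print(r,bx.round(1).tolist())
W=np.array([onz(b,*q,.162) for q in bx]);print(W.round(4).tolist(),W.mean(0).round(4))
print(im[30:75:8,25:50].tolist()[2])
# cabinet top corners, approx
for q in [(160,165),(227,222),(187,270),(117,212)]: print(onz(b,*q,.18).round(3))
p,M,s=tool();print(M.round(3).tolist(), s['q'][5])
print(M.T@(w['eye']-p), (M.T@w['rotation']).round(3).tolist())
E
```

```text
[[0, 0, 120, 90, 10456], [30, 12, 26, 62, 304], [52, 37, 6, 3, 7], [55, 43, 1, 1, 1], [54, 49, 1, 1, 1], [45, 51, 1, 1, 1], [49, 52, 1, 1, 1], [49, 52, 3, 5, 6], [47, 58, 1, 1, 1], [50, 58, 1, 1, 1], [53, 72, 1, 1, 1], [27, 75, 6, 4, 9], [26, 78, 4, 4, 5], [32, 80, 1, 1, 1], [22, 84, 4, 2, 5]]
((42.610496520996094, 43.070377349853516), (4.811326026916504, 64.84489440917969), 19.5024471282959) [[369.5, 242.8], [391.2, 181.7], [395.7, 183.3], [374.1, 244.4]]
[[0.4254, -0.1994, 0.162], [0.5871, -0.2633, 0.162], [0.5826, -0.275, 0.162], [0.4211, -0.2109, 0.162]] [ 0.5041 -0.2372  0.162 ]
[[35, 56, 94], [47, 93, 152], [43, 98, 166], [42, 88, 145], [30, 52, 80], [36, 67, 104], [44, 89, 152], [47, 96, 154], [56, 102, 164], [58, 89, 116], [58, 89, 118], [57, 86, 116], [53, 85, 115], [41, 65, 91], [85, 147, 207], [173, 255, 255], [168, 251, 255], [168, 250, 255], [162, 252, 255], [91, 178, 247], [68, 150, 242], [78, 161, 245], [75, 163, 244], [75, 160, 244], [69, 159, 241]]
[0.635 0.346 0.18 ]
[0.481 0.169 0.18 ]
[0.359 0.27  0.18 ]
[0.51  0.455 0.18 ]
[[-0.952, 0.307, -0.001], [0.307, 0.952, -0.001], [0.0, -0.001, -1.0]] -0.08538897913855775
[ 0.07841107 -0.00043339 -0.16586565] [[-0.0, 0.958, 0.285], [1.0, 0.0, -0.0], [-0.0, 0.285, -0.958]]
```

Emit:
{"name": "play_rows", "arguments": {"deltas": [0,0,-38,0,60,0,0,-38,0,60,-10,-8,-38,0,60,-30,-22,-10,0,60,-32,-23,-5,0,60,-32,-23,0,0,60,-32,-23,0,0,60,-32,-23,0,0,60,-32,-23,0,0,60,-32,-23,0,0,60]}}

```text
t: 0.98
tool_pos: [0.3539, 0.3383, 0.3475]
orientation: [-0.487, -3.103, 0.0]
force: [1.2, 0.5, -0.8]
opening: 0.0599
gripper_force: 0.0
```

Emit:
{"name": "play_rows", "arguments": {"deltas": [-32,-23,0,0,60,-32,-23,0,0,60,-32,-23,0,0,60,-32,-23,0,0,60,-32,-23,0,0,60,0,0,0,0,60,0,0,0,0,60]}}

```text
t: 1.57
tool_pos: [0.471, 0.1797, 0.347]
orientation: [-0.494, -3.101, 0.001]
force: [-0.1, 1.0, 0.4]
opening: 0.06
gripper_force: 0.0
```

```bash
python3 - <<'E'
from h import *
import pickle
p,M,s=tool();print(p,s['t'])
c=cam('wrist','w1.png');pickle.dump(c,open('w1.pkl','wb'))
print(proj(c,[.51,.185,.15]),proj(c,[.504,-.237,.162]))
E
```

```text
[0.47100914 0.17969057 0.34700433] 1.5667
[293.73596966 217.47346183] [-10.15978343 310.29831717]
```

View pics/w1.png

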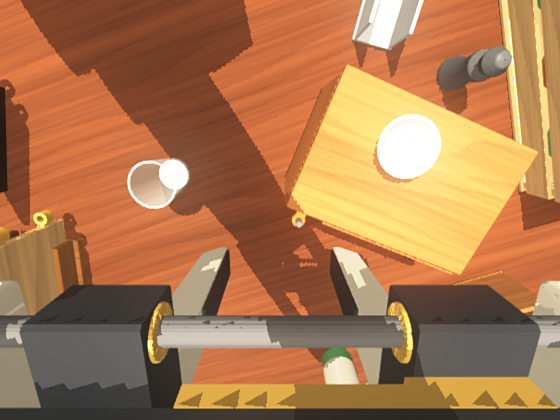

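The wrist view shows the upper pin at about (298,219) beside the cabinet corner (289,205), with the dish at (409,146), tumbler at (158,183) and rack at the left edge (40,230). The next views are on the way to the rack: one for pin parallax, one for the door's green face.

Emit:
{"name": "play_rows", "arguments": {"deltas": [-19,-26,0,0,60,-19,-26,0,0,60,-19,-26,0,0,60,0,0,0,0,60,0,0,0,0,60]}}

```text
t: 2.03
tool_pos: [0.5004, 0.0902, 0.3475]
orientation: [-0.489, -3.103, -0.001]
force: [0.3, -0.2, -0.2]
opening: 0.0599
gripper_force: 0.0
```

```bash
python3 - <<'E'
from h import *
import pickle
a,b,w=pickle.load(open('c1.pkl','rb'));w1=pickle.load(open('w1.pkl','rb'))
c=cam('wrist');pickle.dump(c,open('w2.pkl','wb'))
def z(c,u,v,r=20): 
    u,v=int(u),int(v); return cv2.resize(c['pixels'][v-r:v+r,u-r:u+r],(300,300),interpolation=cv2.INTER_CUBIC)
u2=proj(c,[.51,.185,.15]);print(u2.astype(int))
cv2.imwrite('pics/pins.png',np.vstack([np.hstack([z(a,327,195),z(b,222,213)]),np.hstack([z(w1,298,219),z(c,*u2)])]))
C=[(347,66),(537,152),(460,275),(289,205)]
for q in C: print(onz(w1,*q,.18).round(4))
E
```

```text
[357 173]
[0.3659 0.2844 0.18  ]
[0.5116 0.4576 0.18  ]
[0.6333 0.3566 0.18  ]
[0.4848 0.1859 0.18  ]
```

View pics/pins.png

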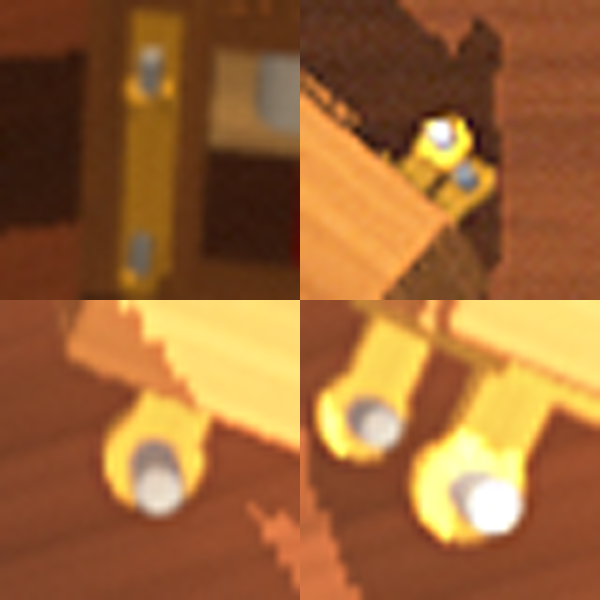

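The four crops show the pins clearly: the upper tip is at (151,50) in the scene crop, (440,132) in the top crop, (159,490) in wrist 1 and (494,505) in wrist 2. The lower tip is at (382,425) in wrist 2.

```bash
python3 - <<'E'
from h import *
import pickle
a,b,w=pickle.load(open('c1.pkl','rb'));w1=pickle.load(open('w1.pkl','rb'));w2=pickle.load(open('w2.pkl','rb'))
obs=[(a,326.7,181.3),(b,220.3,210.2),(w1,298.8,223.9),(w2,362.5,179.9)]
P=tri([ray(*o) for o in obs]);print('all',P.round(4),[ (proj(o[0],P)-o[1:]).round(1).tolist() for o in obs])
print('wrist',tri([ray(*o) for o in obs[2:]]).round(4))
for o in obs: print(onz(*o,.151).round(4))
print('low',onz(w2,347.5,169.3,.066).round(4))
th=np.radians(139.46);c=np.array([.4989,.3211]);Rz=np.array([[np.cos(th),-np.sin(th)],[np.sin(th),np.cos(th)]])
print('cabframe',[ (Rz.T@(onz(*o,.151)[:2]-c)).round(4).tolist() for o in obs])
print(to([.52,-.36,.36],[.367,.93,0]), proj(w2,[.504,-.237,.162]))
E
```

```text
all [0.5187 0.1887 0.1519] [[0.0, -0.0], [0.2, -0.5], [-0.1, -0.5], [0.1, -0.6]]
wrist [0.5196 0.1885 0.1511]
[0.5176 0.1893 0.151 ]
[0.5176 0.1892 0.151 ]
[0.5197 0.1886 0.151 ]
[0.5196 0.1885 0.151 ]
low [0.5194 0.1887 0.066 ]
cabframe [[-0.0999, 0.088], [-0.0999, 0.0881], [-0.102, 0.0872], [-0.1019, 0.0873]]
(array([-157. , -423.3,  -12.7]), np.float64(3.7)) [ 37.00783877 271.45671528]
```

Emit:
{"name": "play_rows", "arguments": {"deltas": [-14,-38,0,3.7,60,-14,-38,0,0,60,-14,-38,0,0,60,-14,-38,0,0,60,-14,-38,0,0,60,-14,-38,0,0,60,-14,-38,0,0,60,-14,-38,0,0,60,-14,-38,0,0,60,-14,-38,0,0,60]}}

```text
t: 2.92
tool_pos: [0.4947, -0.3146, 0.348]
orientation: [0.583, 3.086, 0.001]
force: [0.7, 0.7, 0.0]
opening: 0.0596
gripper_force: 0.0
```

Emit:
{"name": "play_rows", "arguments": {"deltas": [-10,-20,0,0,60,0,0,0,0,60]}}

```text
t: 3.08
tool_pos: [0.496, -0.3394, 0.3464]
orientation: [-0.59, -3.084, -0.0]
force: [0.9, -0.9, -0.2]
opening: 0.0601
gripper_force: 0.0
```

```bash
python3 - <<'E'
from h import *
import pickle
c=cam('wrist','w3.png');pickle.dump(c,open('w3.pkl','wb'))
print(tool()[0],proj(c,[.504,-.237,.162]))
E
```

```text
[ 0.49634062 -0.33727915  0.34675027] [365.30560855 166.09900202]
```

View pics/w3.png

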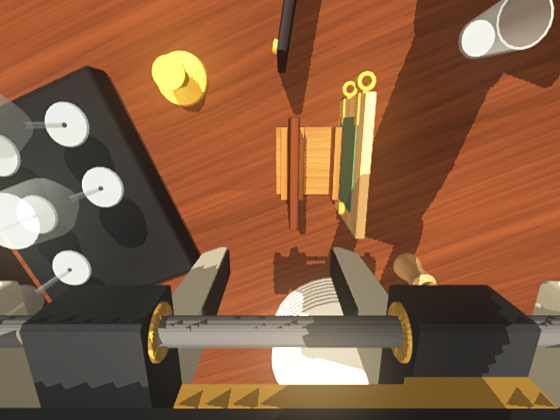

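The green field shows at (347,165) on the -y face, with the knob at (341,208) and the knuckles at (350,88) and (367,80), so this is the right door.

```bash
python3 - <<'E'
from h import *
import pickle
a,b,w=pickle.load(open('c1.pkl','rb'));c=pickle.load(open('w3.pkl','rb'))
im=c['pixels'].astype(int)[60:250,325:400]
m=((im[...,2]>200)&(im[...,1]>170)&(im[...,0]>80)).astype(np.uint8)
m=cv2.morphologyEx(m,cv2.MORPH_OPEN,np.ones((3,3),np.uint8))
n,l,st,ce=cv2.connectedComponentsWithStats(m);print(st[1:].tolist())
i=1+np.argmax(st[1:,4]);r=cv2.minAreaRect(np.argwhere(l==i)[:,::-1].astype(np.float32));bx=cv2.boxPoints(r)+[325,60];print(r,bx.round(1).tolist())
W=np.array([onz(c,*q,.162) for q in bx]);print(W.round(4).tolist(),W.mean(0).round(4))
mid=bx.mean(0);mb=np.array([382.6,213.05])
print('tri',tri([ray(c,*mid),ray(b,*mb)]).round(4))
E
```

```text
[[31, 11, 21, 167, 1576], [18, 21, 11, 11, 52], [21, 30, 11, 9, 43], [33, 38, 3, 7, 21], [18, 46, 3, 4, 12], [32, 52, 3, 7, 21], [10, 68, 6, 38, 179], [0, 70, 6, 40, 203], [9, 107, 3, 12, 36], [0, 111, 4, 6, 24], [0, 119, 4, 15, 48], [8, 122, 3, 4, 12], [8, 129, 3, 5, 15], [14, 143, 5, 10, 47]]
((41.129173278808594, 94.05361938476562), (18.206256866455078, 166.14183044433594), 0.7440592050552368) [[355.9, 237.0], [358.1, 70.9], [376.3, 71.1], [374.2, 237.2]]
[[0.5831, -0.2734, 0.162], [0.4051, -0.2145, 0.162], [0.4124, -0.1967, 0.162], [0.5917, -0.2526, 0.162]] [ 0.4981 -0.2343  0.162 ]
tri [ 0.4955 -0.2343  0.1719]
```

```bash
python3 - <<'E'
from h import *
import pickle
a,b,w=pickle.load(open('c1.pkl','rb'));c=pickle.load(open('w3.pkl','rb'))
im=c['pixels'].astype(int)
rows=np.arange(100,245,6)
for v in rows: 
    m=(im[v,345:400,2]>200)&(im[v,345:400,1]>170)&(im[v,345:400,0]>80); x=np.where(m)[0]+345
    print(v,x.min() if len(x) else None,x.max() if len(x) else None,end=' | ')
print()
ok=[];
for v in range(110,228,2):
    m=(im[v,345:400,2]>200)&(im[v,345:400,1]>170)&(im[v,345:400,0]>80); x=np.where(m)[0]+345
    ok.append(((x.min()+x.max())/2,v))
f=np.polyfit([o[1] for o in ok],[o[0] for o in ok],1)
for z in (.16,.162,.165):
    A=onz(c,np.polyval(f,110),110,z);B=onz(c,np.polyval(f,228),228,z);d=(A-B)/np.linalg.norm(A-B);print(z,A.round(4),d.round(4),np.degrees(np.arctan2(-d[0],d[1])))
E=onz(c,np.polyval(f,237),237,.162);print('far end',E)
n=onz(c,np.polyval(f,93),93,.162);print('near end',n)
# top view point along line
print('topview centre line dist',[onz(b,382.6,213.05,z).round(4).tolist() for z in(.16,.162)])
print(to([.504,-.2365,.30],[.367,.93,0]))
E
```

```text
100 345 375 | 106 345 375 | 112 357 375 | 118 357 374 | 124 357 374 | 130 363 373 | 136 363 373 | 142 362 372 | 148 362 371 | 154 361 371 | 160 361 370 | 166 360 369 | 172 360 369 | 178 361 368 | 184 360 368 | 190 360 367 | 196 359 367 | 202 359 366 | 208 358 366 | 214 358 365 | 220 357 365 | 226 357 364 | 232 357 364 | 238 None None | 244 None None | 
0.16 [ 0.4465 -0.216   0.16  ] [-0.9377  0.3473  0.    ] 69.6751042646783
0.162 [ 0.4464 -0.2165  0.162 ] [-0.9377  0.3473  0.    ] 69.6751042646783
0.165 [ 0.4462 -0.2174  0.165 ] [-0.9377  0.3473  0.    ] 69.67510426467828
far end [ 0.58528284 -0.26799612  0.162     ]
near end [ 0.43012742 -0.21052573  0.162     ]
topview centre line dist [[0.5037, -0.2372, 0.16], [0.5033, -0.2368, 0.162]]
(array([29.9, 96.5, 46.9]), np.float64(-0.06))
```

Emit:
{"name": "play_rows", "arguments": {"deltas": [10,32,0,0,60,10,32,0,0,60,10,31,0,0,60,0,0,35,0,60,0,0,35,0,60,0,0,35,0,50,0,0,35,0,45,0,0,30,0,45,0,0,0,0,45]}}

```text
t: 3.88
tool_pos: [0.4998, -0.2329, 0.1705]
orientation: [-0.581, -3.077, -0.007]
force: [-1.1, 1.4, -1.5]
opening: 0.0457
gripper_force: 0.0
```

```bash
python3 - <<'E'
from h import *
import pickle
print(to([.504,-.2375,.135],[.367,.93,0]))
c=cam('wrist');pickle.dump(c,open('w4.pkl','wb'))
t=cam('top');x,y=proj(t,[.504,-.237,.17]).astype(int)
cv2.imwrite('pics/w4.png',np.hstack([c['pixels'][:, 80:480],cv2.resize(t['pixels'][y-50:y+55,x-50:x+50],(400,420))]))
E
```

```text
(array([-6. , -2.8, 35.4]), np.float64(0.15))
```

View pics/w4.png

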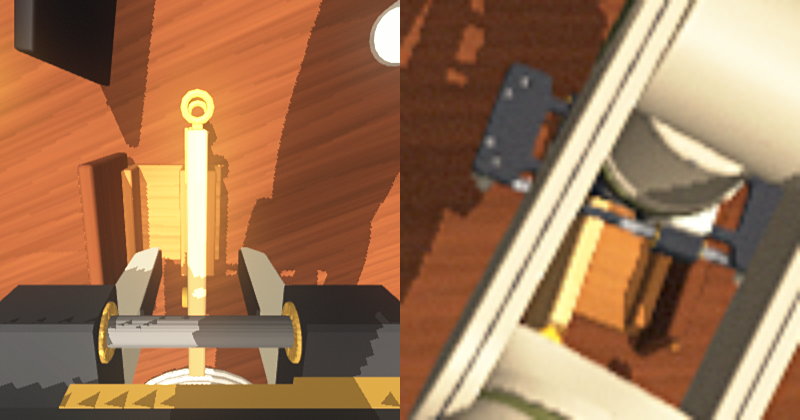

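The door's top edge runs straight between the fingers at (197,250), with the upper knuckle ring at (197,107). I go down and close.

Emit:
{"name": "play_rows", "arguments": {"deltas": [-6,-2.5,0,0,45,0,0,18,0,45,0,0,17,0,40,0,0,0,0,25,0,0,0,0,10,0,0,0,0,5,0,0,0,0,5,0,0,0,0,5,0,0,0,0,5], "newtons": 25}}

```text
t: 4.73
tool_pos: [0.5086, -0.2427, 0.1445]
orientation: [0.587, 3.083, -0.0]
force: [0.4, 1.2, 7.0]
opening: 0.0116
gripper_force: 25.0
```

Emit:
{"name": "play_rows", "arguments": {"deltas": [0,0,0,0,3,0,0,0,0,3,0,0,0,0,3], "newtons": 45}}

```text
t: 4.98
tool_pos: [0.5087, -0.2425, 0.1445]
orientation: [0.587, 3.083, 0.0]
force: [0.8, 2.3, 6.0]
opening: 0.0119
gripper_force: 45.0
```

```bash
python3 - <<'E'
from h import *
p,M,s=tool();print(p,s['force'],s['wrist_torque'],s['opening'],M.round(3).tolist())
E
```

```text
[ 0.50868457 -0.24250045  0.14452614] [0.75434535 2.26895874 5.98595833] [ 0.75314436 -0.27592327 -0.06061222] 0.011902760634607398 [[-0.93, 0.367, 0.003], [0.367, 0.93, -0.0], [-0.003, 0.001, -1.0]]
```

Emit:
{"name": "play_rows", "arguments": {"deltas": [0,0,0,0,22,0,0,0,0,22,0,0,4,0,22,0,0,4,0,22,0,0,2,0,22,0,0,0,0,22], "newtons": 30}}

```text
t: 5.48
tool_pos: [0.5067, -0.2422, 0.1313]
orientation: [-0.587, -3.084, -0.001]
force: [0.5, -0.2, -0.3]
opening: 0.0216
gripper_force: 0.0
```

Emit:
{"name": "play_rows", "arguments": {"deltas": [0,0,0,0,10,0,0,0,0,5,0,0,0,0,5,0,0,0,0,5,0,0,0,0,5], "newtons": 45}}

```text
t: 5.9
tool_pos: [0.5078, -0.2414, 0.1324]
orientation: [0.587, 3.086, 0.003]
force: [2.6, 5.0, -1.8]
opening: 0.0117
gripper_force: 44.8
```

Emit:
{"name": "play_rows", "arguments": {"deltas": [0,0,-3,0,5,0,0,-8,0,5,0,0,-16,0,5,0,0,-25,0,5,0,0,-30,0,5,0,0,-25,0,5,0,0,-10,0,5,0,0,0,0,5,0,0,0,0,5]}}

```text
t: 6.65
tool_pos: [0.5074, -0.2428, 0.2493]
orientation: [0.588, 3.086, -0.001]
force: [-0.2, 0.5, -3.7]
opening: 0.0121
gripper_force: 45.0
```

```bash
python3 - <<'E'
from h import *
import pickle
p,M,s=tool();print(p,s['force'],s['wrist_torque'],s['opening'],M.round(4).tolist())
c=cam('wrist','w5.png');pickle.dump(c,open('w5.pkl','wb'));a=cam('scene');pickle.dump(a,open('s5.pkl','wb'))
cv2.imwrite('pics/w5c.png',np.hstack([cv2.resize(c['pixels'][80:230,225:325],(400,600),interpolation=cv2.INTER_CUBIC),cv2.resize(a['pixels'][120:270,130:230],(400,600),interpolation=cv2.INTER_CUBIC)]))
E
```

```text
[ 0.50741284 -0.24280395  0.24932374] [-0.16691238  0.54903563 -3.6919506 ] [ 0.01698694 -0.00970022  0.01305711] 0.01207328445382 [[-0.9299, 0.3677, 0.0002], [0.3677, 0.9299, -0.0006], [-0.0004, -0.0005, -1.0]]
```

View pics/w5c.png

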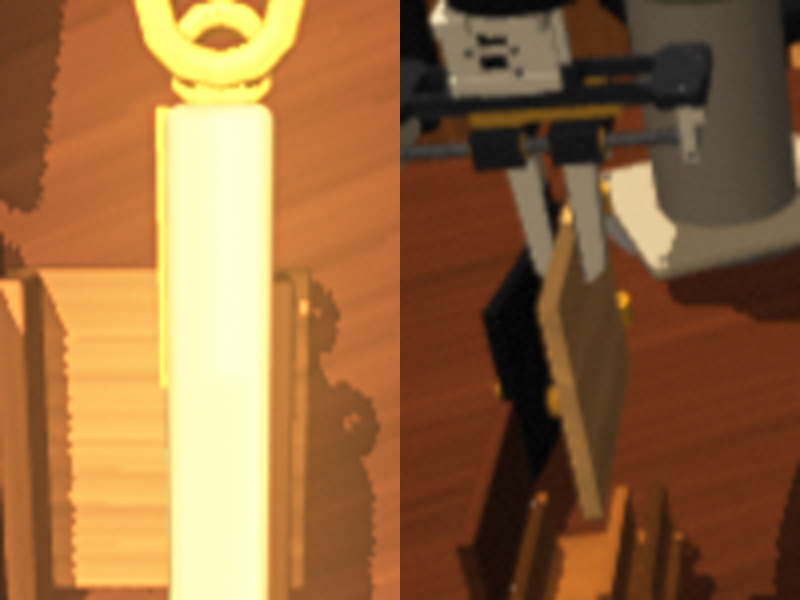

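The door is held level in the gripper: it hangs straight below the fingers in the scene crop, and in the wrist crop the top edge is centred at (222,400) with the ring at (221,20). Now I measure the knuckle in the tool frame.

```bash
python3 - <<'E'
from h import *
import pickle
c=pickle.load(open('w5.pkl','rb'));p,M,s=tool()
im=c['pixels'].astype(int);sub=im[30:130,240:320]
m=((sub[...,2]>200)&(sub[...,1]>150)&(sub[...,2]-sub[...,0]>50)|((sub[...,2]>230)&(sub[...,1]>200))).astype(np.uint8)
for v in range(20,80,2): print(v+30,''.join('#' if x else '.' for x in m[v,10:70]))
T=lambda u,v,z:(M.T@(onz(c,u,v,z)-p)*1000).round(1)
print('edge end',[T(280.4,106.3,z) for z in(.279,)])
E
```

```text
50 ............................................................
52 ............................................................
54 ............................................................
56 ..........................########..........................
58 ...................######################...................
60 .................##########################.................
62 ...............#############################................
64 ..............################################..............
66 ............###############......###############............
68 ...........############..............############...........
70 ..........###########..................###########..........
72 ..........#########......................#########..........
74 .........#########.......................#########..........
76 .........#########........................#########.........
78 .........#########........................#########.........
80 .........#########.........#######........#########.........
82 .........#########....#################..##########.........
84 .........
[... 164 characters left out ...]
####...........
90 ...........#############............#############...........
92 ............#################..################.............
94 ..............###############################...............
96 ................############################................
98 ..................########################..................
100 ..................##...##############...###.................
102 ..................########################..................
104 ....................#####################...................
106 ..............###.########################..................
108 ..............#############################.................
edge end [array([ 83.8,  -0.2, -31.5])]
```

```bash
python3 - <<'E'
from h import *
import pickle
c=pickle.load(open('w5.pkl','rb'));p,M,s=tool()
T=lambda u,v,z:(M.T@(onz(c,u,v,z)-p)*1000).round(1)
for z in (.253,.257,.261): print(z,T(280,77,z))
k=onz(c,280,77,.257);print('kn',k)
pin=np.array([.5196,.1886]);print('tcp goal',p[:2]+pin-k[:2])
tg=np.array([*(p[:2]+pin-k[:2]),.25]);print(to(tg))
E
```

```text
0.253 [98.6 -0.4 -5.5]
0.257 [98.1 -0.4 -9.5]
0.261 [ 97.6  -0.4 -13.5]
kn [ 0.4151455  -0.20643049  0.257     ]
tcp goal [0.61089907 0.15290688]
(array([ 48.1, 405.8,  -2.5]), 0)
```

Emit:
{"name": "play_rows", "arguments": {"deltas": [2,10,0,0,5,5,22,0,0,5,6,34,0,0,5,6,38,0,0,5,6,38,0,0,5,6,38,0,0,5,6,38,0,0,5,6,38,0,0,5,5,30,0,0,5,0,15,0,0,5]}}

```text
t: 7.58
tool_pos: [0.5725, 0.0598, 0.2479]
orientation: [-0.582, -3.084, -0.002]
force: [0.7, 0.8, -2.3]
opening: 0.0115
gripper_force: 45.0
```

```bash
python3 - <<'E'
from h import *
import pickle
a,b,w=pickle.load(open('c1.pkl','rb'))
print('tumbler',onz(b,289,250,.095),tool()[0],tool()[2]['force'])
print(to([.6109,.1529,.18],[.3677,.9299,0]))
E
```

```text
tumbler [0.41611615 0.0076575  0.095     ] [0.57246281 0.05975619 0.24792467] [ 0.69402792  0.79899788 -2.27593525]
(array([ -2.1, 100.7,  68. ]), np.float64(0.2))
```

Emit:
{"name": "play_rows", "arguments": {"deltas": [-1,5,12,0,5,-1,5,24,0,5,0,5,22,0,5,0,5,8,0,5,0,15,0,0,5,0,15,0,0,5,0,5,0,0,5,0,0,0,0,5,0,0,0,0,5]}}

```text
t: 8.33
tool_pos: [0.5964, 0.1059, 0.1851]
orientation: [0.586, 3.084, 0.0]
force: [-0.1, -0.3, -3.8]
opening: 0.0115
gripper_force: 45.0
```

```bash
python3 - <<'E'
from h import *
import pickle
p,M,s=tool();print(p,s['force'])
c=cam('wrist','w6.png');pickle.dump(c,open('w6.pkl','wb'))
print(to([.6109,.1529,.18],[.3677,.9299,0]),proj(c,[.5196,.1886,.151]),proj(c,[.5196,.1886,.066]))
cv2.imwrite('pics/w6c.png',cv2.resize(c['pixels'][20:170,240:440],(800,600),interpolation=cv2.INTER_CUBIC))
E
```

```text
[0.59643329 0.10593903 0.18508269] [-0.07203318 -0.29131645 -3.82368347]
(array([ 3.7, 49.5,  4.9]), np.float64(0.04)) [360.23749936  81.95557308] [335.50564046  94.07641859]
```

View pics/w6c.png

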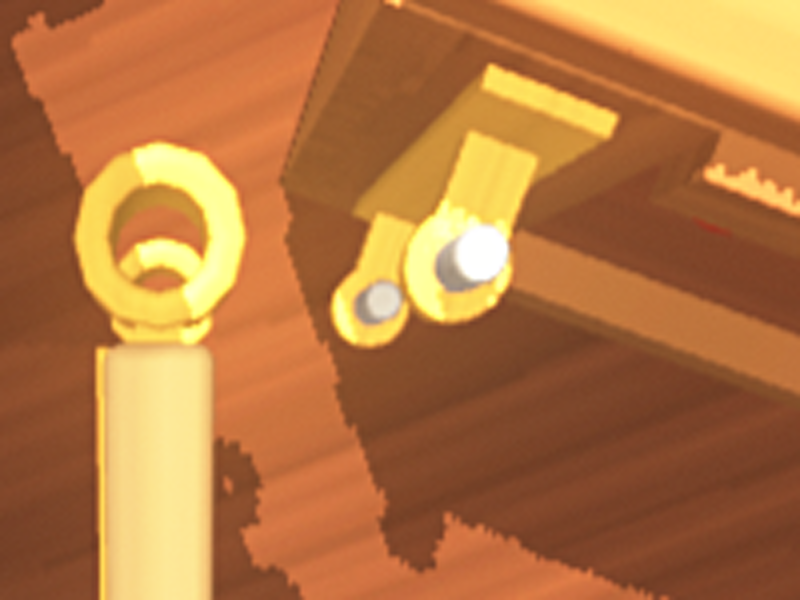

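The view shows the upper tip at crop (480,252) and the lower tip at (382,300), both within 1 px of prediction. The knuckle ring is centred at (160,235).

```bash
python3 - <<'E'
from h import *
import pickle
c=pickle.load(open('w6.pkl','rb'));p,M,s=tool()
k=onz(c,279.6,78.,.1927);t=onz(c,359.6,82.5,.151);l=onz(c,335.1,94.3,.066)
for q in(k,t,l): print(q.round(4))
print((M.T@(t-k)*1000).round(1),(M.T@(l-k)*1000).round(1))
E
```

```text
[0.5045 0.1419 0.1927]
[0.5198 0.1881 0.151 ]
[0.5196 0.1882 0.066 ]
[ 2.8 48.6 41.7] [  3.1  48.6 126.7]
```

Emit:
{"name": "play_rows", "arguments": {"deltas": [1,8,0,0,5,1,12,0,0,5,1,12,0,0,5,0,9,0,0,5,0,5,0,0,5,0,2.6,0,0,5,0,0,5,0,5,0,0,5,0,5,0,0,0,0,5,0,0,0,0,5]}}

```text
t: 9.22
tool_pos: [0.6099, 0.1513, 0.1726]
orientation: [-0.588, -3.084, 0.001]
force: [1.1, 0.1, -3.5]
opening: 0.0119
gripper_force: 45.0
```

```bash
python3 - <<'E'
from h import *
import pickle
p,M,s=tool();print(p,s['force'])
c=cam('wrist','w7.png');pickle.dump(c,open('w7.pkl','wb'))
print(proj(c,[.5197,.1884,.151]),proj(c,[.5197,.1884,.066]))
cv2.imwrite('pics/w7c.png',cv2.resize(c['pixels'][45:120,230:330],(800,600),interpolation=cv2.INTER_CUBIC))
E
```

```text
[0.6099281  0.15125672 0.17262008] [ 1.09284298  0.14452808 -3.49964383]
[282.46566282  87.41158871] [281.64205727  98.67017414]
```

View pics/w7c.png

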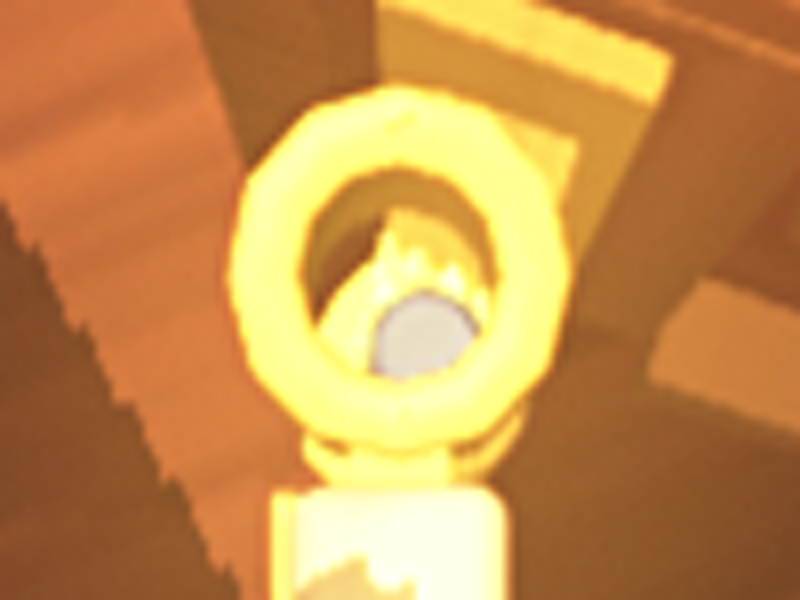

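The pin tip shows through the bore at crop (425,344), slightly right of the ring centre (400,268).

```bash
python3 - <<'E'
from h import *
import pickle
c=pickle.load(open('w7.pkl','rb'));p,M,s=tool()
for z in(.178,.1802,.182):
    k=onz(c,279.6,78.1,z);t=onz(c,282.7,87.6,.151);print((M.T@(t-k)*1000).round(1),t.round(4))
E
```

```text
[-1.5  1.8 27. ] [0.5198 0.1885 0.151 ]
[-1.3  1.8 29.2] [0.5198 0.1885 0.151 ]
[-1.   1.8 31. ] [0.5198 0.1885 0.151 ]
```

Emit:
{"name": "play_rows", "arguments": {"deltas": [-1.2,1.8,0,0,5,0,0,3,0,5,0,0,3,0,5,0,0,2,0,5,0,0,2,0,5,0,0,1.5,0,5,0,0,1.5,0,5,0,0,1,0,5,0,0,0,0,5]}}

```text
t: 10.02
tool_pos: [0.6122, 0.153, 0.1593]
orientation: [-0.588, -3.086, 0.0]
force: [-0.6, -0.5, -3.5]
opening: 0.0119
gripper_force: 45.0
```

Emit:
{"name": "play_rows", "arguments": {"deltas": [0,0,1,0,5,0,0,1,0,5,0,0,1,0,5,0,0,1,0,5,0,0,0,0,5]}}

```text
t: 10.43
tool_pos: [0.6122, 0.153, 0.1553]
orientation: [-0.588, -3.086, 0.0]
force: [0.0, -0.5, -2.9]
opening: 0.0117
gripper_force: 45.0
```

In, 6 mm past the tips with no contact force. I continue down.

Emit:
{"name": "play_rows", "arguments": {"deltas": [0,0,1.5,0,5,0,0,1.5,0,5,0,0,1.5,0,5,0,0,1,0,5,0,0,1,0,5,0,0,0.5,0,5,0,0,0,0,5]}}

```text
t: 11.02
tool_pos: [0.6123, 0.153, 0.1485]
orientation: [-0.588, -3.086, 0.0]
force: [-0.8, -1.0, -3.4]
opening: 0.0118
gripper_force: 45.0
```

Emit:
{"name": "play_rows", "arguments": {"deltas": [0,0,1,0,5,0,0,1,0,5,0,0,0.5,0,5,0,0,0,0,5]}}

```text
t: 11.35
tool_pos: [0.6122, 0.153, 0.1459]
orientation: [-0.588, -3.086, 0.0]
force: [-0.1, 0.2, -3.5]
opening: 0.0117
gripper_force: 45.0
```

Emit:
{"name": "play_rows", "arguments": {"deltas": [0,0,0.5,0,5,0,0,0.5,0,5,0,0,0,0,5]}}

```text
t: 11.6
tool_pos: [0.6125, 0.153, 0.1454]
orientation: [0.588, 3.086, 0.0]
force: [-0.1, -0.3, -1.6]
opening: 0.0118
gripper_force: 45.0
```

Emit:
{"name": "play_rows", "arguments": {"deltas": [0,0,0.5,0,5,0,0,0.4,0,5,0,0,0,0,5]}}

```text
t: 11.85
tool_pos: [0.6128, 0.153, 0.1451]
orientation: [0.587, 3.085, 0.001]
force: [-0.9, -0.8, 3.7]
opening: 0.0115
gripper_force: 45.0
```

Emit:
{"name": "play_rows", "arguments": {"deltas": [0,0,0,0,14,0,0,0,0,16,0,0,0,0,22,0,0,0,0,26,0,0,-15,0,26,0,0,-30,0,26,0,0,-25,0,26,0,0,0,0,10,0,0,0,0,0], "newtons": 20}}

```text
t: 12.6
tool_pos: [0.6137, 0.1533, 0.2167]
orientation: [0.587, 3.082, 0.002]
force: [0.0, 0.4, -0.4]
opening: 0.0168
gripper_force: 0.0
```

```bash
python3 - <<'E'
from h import *
import pickle
p,M,s=tool();print(p,s['force'],s['q'].round(3),s['t'],s['opening'])
c=cam('wrist');t=cam('top');a=cam('scene')
cv2.imwrite('pics/w8.png',np.hstack([cv2.resize(c['pixels'][20:320,130:430],(400,400)),cv2.resize(a['pixels'][120:240,280:400],(400,400),interpolation=cv2.INTER_CUBIC)]))
pickle.dump((c,t,a),open('w8.pkl','wb'))
x=M.T@(np.array([.5198,.1885,p[2]])-p)*1000;print('pivot in tool',x.round(1))
E
```

```text
[0.61370688 0.15325905 0.21665696] [ 0.04010303  0.44688094 -0.37111835] [ 0.164  0.214  1.398 -0.     1.525 -1.031] 12.6 0.016787761369546482
pivot in tool [100.3  -1.7  -0.4]
```

View pics/w8.png

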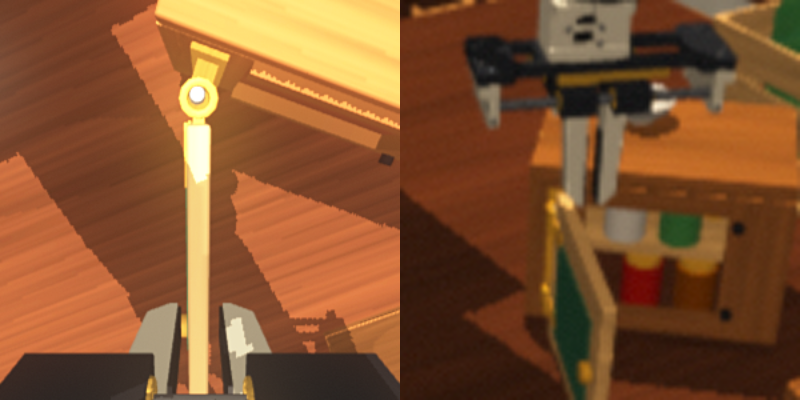

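The door hangs fully home with the pin showing in the upper bore at (198,95), standing open with the green face to the left in the scene crop. Next I push it shut from the outside with closed fingers, above the knob.

Emit:
{"name": "play_rows", "arguments": {"deltas": [-12,-18,0,0,0,-20,-18,0,0,0,-18,0,0,0,0,0,0,20,0,0,0,0,30,0,0,0,0,26,0,0,0,0,6,0,0,0,4,0,0,0,0,4,0,0,0,0,0,0,0,0]}}

```text
t: 13.58
tool_pos: [0.6498, 0.1097, 0.1343]
orientation: [0.586, 3.084, 0.002]
force: [-0.6, -0.4, 0.5]
opening: 0.0004
gripper_force: 0.0
```

```bash
python3 - <<'E'
from h import *
p,M,s=tool();print(p,s['force'],s['opening'])
x=M.T@(np.array([.5198,.1885,p[2]])-p)*1000;print('pivot in tool',x.round(1),s['q'].round(2))
for d in(2,.5):
    f=-np.radians(d);P=x[:2];Rm=np.array([[np.cos(f),-np.sin(f)],[np.sin(f),np.cos(f)]]);print(d,(P-Rm@P).round(2))
E
```

```text
[0.64981475 0.10966416 0.13427244] [-0.64500548 -0.36957129  0.47313879] 0.0003806600497934424
pivot in tool [149.9  25.6  -0.3] [ 0.09  0.33  1.41  0.    1.4  -1.11]
2 [-0.8   5.25]
0.5 [-0.22  1.31]
```

Emit:
{"name": "play_rows", "arguments": {"deltas": [-0.4,2.6,0,-1,0,-0.8,5.25,0,-2,0,-0.8,5.25,0,-2,0,-0.8,5.25,0,-2,0,-0.8,5.25,0,-2,0,-0.8,5.25,0,-2,0,-0.8,5.25,0,-2,0,-0.8,5.25,0,-2,0,-0.8,5.25,0,-2,0,-0.8,5.25,0,-2,0]}}

```text
t: 14.42
tool_pos: [0.6683, 0.1559, 0.1343]
orientation: [0.066, 3.138, 0.001]
force: [0.9, -0.3, 1.1]
opening: 0.0006
gripper_force: 0.1
```

Emit:
{"name": "play_rows", "arguments": {"deltas": [-0.8,5.25,0,-2,0,-0.8,5.25,0,-2,0,-0.8,5.25,0,-2,0,-0.8,5.25,0,-2,0,-0.8,5.25,0,-2,0,-0.8,5.25,0,-2,0,-0.8,5.25,0,-2,0,-0.8,5.25,0,-2,0,-0.8,5.25,0,-2,0,-0.8,5.25,0,-2,0]}}

```text
t: 15.25
tool_pos: [0.6702, 0.2087, 0.1343]
orientation: [-0.48, 3.102, 0.0]
force: [0.7, 0.2, 0.6]
opening: 0.0008
gripper_force: 0.1
```

```bash
python3 - <<'E'
from h import *
p,M,s=tool();print(p,s['force'],s['t'])
x=M.T@(np.array([.5198,.1885,p[2]])-p)*1000;print('pivot in tool',x.round(1),s['q'].round(2),'tool y yaw',np.degrees(np.arctan2(M[1,1],M[0,1])))
for d in(2,.5):
    f=-np.radians(d);P=x[:2];Rm=np.array([[np.cos(f),-np.sin(f)],[np.sin(f),np.cos(f)]]);print(d,(P-Rm@P).round(2))
a=cam('scene');cv2.imwrite('pics/s9.png',cv2.resize(a['pixels'][100:240,280:420],(560,560)))
E
```

```text
[0.67018386 0.20873426 0.13429971] [0.73069795 0.24874705 0.6268302 ] 15.25
pivot in tool [149.5  26.2  -0.4] [ 0.23  0.45  1.26 -0.    1.43 -1.65] tool y yaw 107.60075930228801
2 [-0.82  5.23]
0.5 [-0.22  1.31]
```

View pics/s9.png

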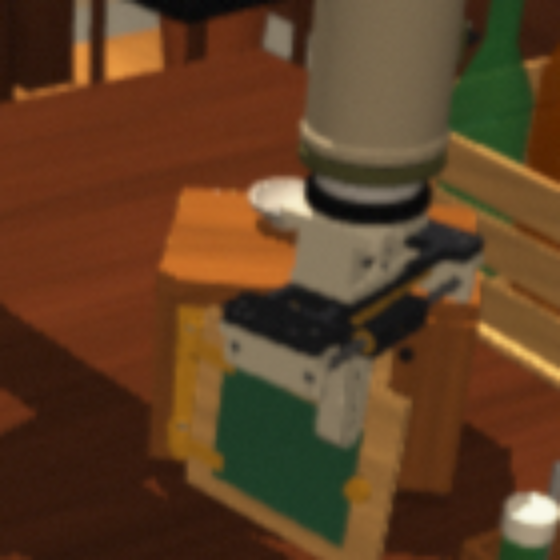

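The door follows the fingers and is about half shut. I have viewed more pictures than the ten allowed, so from here I use force and numeric checks only.

Emit:
{"name": "play_rows", "arguments": {"deltas": [-0.8,5.25,0,-2,0,-0.8,5.25,0,-2,0,-0.8,5.25,0,-2,0,-0.8,5.25,0,-2,0,-0.8,5.25,0,-2,0,-0.8,5.25,0,-2,0,-0.8,5.25,0,-2,0,-0.8,5.25,0,-2,0,-0.6,3.9,0,-1.5,0,-0.4,2.6,0,-1,0]}}

```text
t: 16.13
tool_pos: [0.6553, 0.2554, 0.1335]
orientation: [-0.971, 2.986, -0.0]
force: [0.2, -0.4, -0.3]
opening: 0.0007
gripper_force: 0.1
```

Emit:
{"name": "play_rows", "arguments": {"deltas": [-0.22,1.31,0,-0.5,0,-0.22,1.31,0,-0.5,0,-0.22,1.31,0,-0.5,0,-0.22,1.31,0,-0.5,0,-0.22,1.31,0,-0.5,0,-0.22,1.31,0,-0.5,0,-0.22,1.31,0,-0.5,0,-0.22,1.31,0,-0.5,0,-0.22,1.31,0,-0.5,0,-0.22,1.31,0,-0.5,0]}}

```text
t: 16.97
tool_pos: [0.6484, 0.2665, 0.1322]
orientation: [1.1, -2.943, -0.0]
force: [-0.2, -0.6, -0.5]
opening: 0.0004
gripper_force: 0.1
```

```bash
python3 - <<'E'
from h import *
p,M,s=tool();print(p,s['force'],s['t'])
x=M.T@(np.array([.5198,.1885,p[2]])-p)*1000;print('pivot in tool',x.round(1),s['q'].round(2),'tool y yaw',np.degrees(np.arctan2(M[1,1],M[0,1])))
E
```

```text
[0.64841331 0.26651509 0.13222692] [-0.16494994 -0.6395689  -0.49638853] 16.9667
pivot in tool [148.3  25.5   0. ] [ 0.32  0.45  1.27  0.    1.43 -1.97] tool y yaw 130.9846959878379
```

Emit:
{"name": "play_rows", "arguments": {"deltas": [-0.2,1.31,0,-0.5,0,-0.2,1.31,0,-0.5,0,-0.2,1.31,0,-0.5,0,-0.2,1.31,0,-0.5,0,-0.2,1.31,0,-0.5,0,-0.2,1.31,0,-0.5,0,-0.2,1.31,0,-0.5,0,-0.2,1.31,0,-0.5,0,-0.2,1.31,0,-0.5,0,-0.2,1.31,0,-0.5,0]}}

```text
t: 17.8
tool_pos: [0.6409, 0.2774, 0.1323]
orientation: [-1.227, 2.892, -0.0]
force: [1.4, 0.0, -0.2]
opening: 0.0006
gripper_force: 0.1
```

Emit:
{"name": "play_rows", "arguments": {"deltas": [-0.1,1,0,-0.4,0,-0.1,1,0,-0.4,0,-0.1,1,0,-0.4,0,-0.1,0.8,0,-0.3,0,-0.1,0.8,0,-0.3,0,0,0,0,0,0]}}

```text
t: 18.3
tool_pos: [0.6379, 0.281, 0.1322]
orientation: [-1.272, 2.873, 0.0]
force: [1.1, -1.2, -0.5]
opening: 0.0004
gripper_force: 0.1
```

```bash
python3 - <<'E'
from h import *
p,M,s=tool();print(p,s['force'],s['t'],M.T@s['force'])
x=M.T@(np.array([.5198,.1885,p[2]])-p)*1000;print('pivot in tool',x.round(1),'tool y yaw',np.degrees(np.arctan2(M[1,1],M[0,1])))
E
```

```text
[0.63788032 0.28095386 0.13224942] [ 1.06022294 -1.18044515 -0.53342409] 18.3 [ 0.16134147 -1.5784787   0.53332788]
pivot in tool [147.8  25.3  -0. ] tool y yaw 137.76448305694603
```

Emit:
{"name": "play_rows", "arguments": {"deltas": [0,0.9,0,-0.3,0,0,0.9,0,-0.3,0,0,0.9,0,-0.3,0,0,0,0,0,0]}}

```text
t: 18.63
tool_pos: [0.6358, 0.2828, 0.1322]
orientation: [1.295, -2.862, -0.0]
force: [-0.4, 0.5, -0.6]
opening: 0.0006
gripper_force: 0.1
```

Emit:
{"name": "play_rows", "arguments": {"deltas": [0,0.8,0,-0.3,0,0,0.8,0,-0.3,0,0,0,0,0,0]}}

```text
t: 18.88
tool_pos: [0.6346, 0.2838, 0.1322]
orientation: [1.309, -2.856, -0.0]
force: [-0.1, 0.5, -0.8]
opening: 0.0004
gripper_force: 0.1
```

Emit:
{"name": "play_rows", "arguments": {"deltas": [0,0.8,0,0,0,0,0.8,0,0,0,0,0,0,0,0]}}

```text
t: 19.13
tool_pos: [0.6334, 0.2848, 0.1322]
orientation: [1.309, -2.856, -0.0]
force: [0.5, 0.3, -0.8]
opening: 0.0004
gripper_force: 0.1
```

Emit:
{"name": "play_rows", "arguments": {"deltas": [0,0.8,0,0,0,0,0.8,0,0,0,0,0,0,0,0]}}

```text
t: 19.38
tool_pos: [0.6322, 0.2859, 0.1322]
orientation: [1.309, -2.856, -0.0]
force: [-0.3, -0.3, -0.3]
opening: 0.0005
gripper_force: 0.1
```

```bash
python3 - <<'E'
from h import *
import pickle
p,M,s=tool();print(p,s['force'],s['t'],M.T@s['force'])
x=M.T@(np.array([.5198,.1885,p[2]])-p)*1000;print('pivot in tool',x.round(1),'tool y yaw',np.degrees(np.arctan2(M[1,1],M[0,1])))
E
```

```text
[0.63222644 0.28588178 0.13222313] [-0.29196075 -0.30285971 -0.3222039 ] 19.3833 [0.42001247 0.02337082 0.32221696]
pivot in tool [147.2  21.6   0. ] tool y yaw 139.23873172125232
```

Emit:
{"name": "play_rows", "arguments": {"deltas": [0,0.8,0,0,0,0,0.8,0,0,0,0,0.8,0,0,0,0,0,0,0,0]}}

```text
t: 19.72
tool_pos: [0.6304, 0.2875, 0.1322]
orientation: [1.309, -2.856, -0.0]
force: [0.3, -0.1, -0.2]
opening: 0.0006
gripper_force: 0.1
```

Emit:
{"name": "play_rows", "arguments": {"deltas": [0,0.8,0,0,0,0,0.8,0,0,0,0,0.8,0,0,0,0,0,0,0,0]}}

```text
t: 20.05
tool_pos: [0.6297, 0.288, 0.1323]
orientation: [-1.307, 2.855, -0.003]
force: [5.7, -3.0, -2.0]
opening: 0.0009
gripper_force: 2.9
```

Emit:
{"name": "play_rows", "arguments": {"deltas": [0,0.6,0,0,0,0,0,0,0,0]}}

```text
t: 20.22
tool_pos: [0.6297, 0.288, 0.1323]
orientation: [-1.307, 2.855, -0.004]
force: [6.4, -3.9, -2.3]
opening: 0.0002
gripper_force: 3.9
```

Emit:
{"name": "play_rows", "arguments": {"deltas": [0,-3,0,0,0,0,-8,0,0,0,0,-20,0,0,0,0,-30,0,0,0,0,-35,0,0,0,0,-20,-20,0,0,0,0,-35,0,0,0,0,-35,0,0,0,0,-20,0,0,0,0,0,0,0]}}

```text
t: 21.05
tool_pos: [0.719, 0.2137, 0.2503]
orientation: [-1.304, 2.847, -0.003]
force: [0.4, 0.6, 1.3]
opening: 0.0006
gripper_force: 0.0
```

```bash
python3 - <<'E'
from h import *
import pickle
p,M,s=tool();print(p,s['force'],s['t'])
c=cam('wrist','w10.png');t=cam('top','t10.png');pickle.dump((c,t),open('c10.pkl','wb'))
th=np.radians(139.4);ax=np.array([np.cos(th),np.sin(th)]);ay=np.array([-ax[1],ax[0]]);pin=np.array([.5198,.1885])
for n,q in(('w',c),('t',t)):
  for r in(.03,.08,.13,.17):
    prof=[]
    for o in range(-24,30,2):
        u,v=proj(q,[*(pin-ay*r+ax*o/1000),.175]);u,v=int(round(u)),int(round(v))
        prof.append(tuple(q['pixels'][v,u].tolist()) if 0<=u<560 and 0<=v<420 else None)
    print(n,r,[ (o,x) for o,x in zip(range(-24,30,2),prof)][::2])
E
```

```text
[0.71898616 0.21368568 0.25032444] [0.38098086 0.59789752 1.33629842] 21.05
w 0.03 [(-24, (59, 146, 203)), (-20, (87, 186, 240)), (-16, (94, 157, 209)), (-12, (97, 166, 218)), (-8, (148, 238, 255)), (-4, (231, 255, 255)), (0, (239, 255, 255)), (4, (46, 95, 159)), (8, (46, 91, 146)), (12, (114, 221, 255)), (16, (62, 127, 207)), (20, (46, 91, 153)), (24, (47, 91, 156)), (28, (121, 228, 255))]
w 0.08 [(-24, (91, 155, 203)), (-20, (98, 164, 216)), (-16, (95, 164, 215)), (-12, (211, 255, 255)), (-8, (229, 255, 255)), (-4, (241, 255, 255)), (0, (90, 161, 228)), (4, (54, 107, 172)), (8, (54, 107, 171)), (12, (112, 216, 255)), (16, (68, 134, 213)), (20, (51, 102, 172)), (24, (52, 101, 172)), (28, (119, 226, 255))]
w 0.13 [(-24, (99, 169, 222)), (-20, (95, 166, 224)), (-16, (231, 255, 255)), (-12, (230, 255, 255)), (-8, (110, 207, 255)), (-4, (102, 174, 230)), (0, (145, 231, 255)), (4, (54, 106, 173)), (8, (52, 107, 173)), (12, (111, 210, 255)), (16, (68, 134, 217)), (20, (53, 104, 174)), (24, (52, 104, 178)), (28, (118, 221, 255))]
w 0.17 [(-24, (99, 171, 229)), (-20, (228, 255, 255)), (-16,
[... 861 characters left out ...]
0, 225, 240)), (24, (182, 223, 239)), (28, (179, 222, 238))]
t 0.13 [(-24, (91, 114, 128)), (-20, (60, 93, 97)), (-16, (57, 98, 98)), (-12, (54, 107, 109)), (-8, (55, 105, 106)), (-4, (80, 116, 125)), (0, (120, 148, 165)), (4, (118, 146, 166)), (8, (163, 202, 231)), (12, (168, 210, 232)), (16, (170, 213, 234)), (20, (148, 183, 205)), (24, (72, 78, 87)), (28, (155, 192, 218))]
t 0.17 [(-24, (176, 221, 240)), (-20, (56, 69, 81)), (-16, (211, 249, 255)), (-12, (225, 249, 255)), (-8, (224, 251, 255)), (-4, (181, 223, 239)), (0, (137, 153, 169)), (4, (217, 248, 255)), (8, (224, 249, 255)), (12, (238, 255, 255)), (16, (93, 117, 133)), (20, (33, 77, 135)), (24, (42, 79, 132)), (28, (62, 143, 233))]
```

Profiles across the door's top edge show it about 5.5° ajar, although it was against something at 7 N, so it sprang back off the rubber when I withdrew quickly. I push it again, hold, and withdraw very slowly.

Emit:
{"name": "play_rows", "arguments": {"deltas": [0,0,25,0,0,0,0,35,0,0,0,0,35,0,0,0,20,16,0,0,0,30,0,0,0,0,20,0,0,0,0,10,0,0,0,0,3,0,0,0,0,0,0,0,0]}}

```text
t: 21.9
tool_pos: [0.6527, 0.268, 0.1307]
orientation: [1.31, -2.855, 0.0]
force: [0.8, 0.4, 0.0]
opening: 0.001
gripper_force: 0.0
```

```bash
cat >> h.py <<'E'
def rep():
    p,M,s=tool(); x=M.T@(np.array([.5198,.1885,p[2]])-p)*1000
    print(round(s['t'],2),'z',p[2].round(4),'pivot',x[:2].round(1),'F',(M.T@s['force']).round(1),'yaw',np.degrees(np.arctan2(M[1,1],M[0,1])).round(1),'op',round(s['opening'],4))
def doorprof(q):
    th=np.radians(139.4);ax=np.array([np.cos(th),np.sin(th)]);ay=np.array([-ax[1],ax[0]]);pin=np.array([.5198,.1885])
    for r in(.03,.06,.09,.12,.15,.175):
        on=[]
        for o in np.arange(-30,12,.5):
            u,v=proj(q,[*(pin-ay*r+ax*o/1000),.175]);u,v=int(round(u)),int(round(v))
            if 0<=u<560 and 0<=v<420 and q['pixels'][v,u].min()>185: on.append(o)
        print(r,(on[0],on[-1],len(on)) if on else None,end=' ; ')
    print()
E
python3 -c "
from h import *
rep();doorprof(cam('wrist'))"
```

```text
21.9 z 0.1307 pivot [146.9  49. ] F [-0.8 -0.4 -0. ] yaw 139.3 op 0.001
0.03 None ; 0.06 None ; 0.09 None ; 0.12 (np.float64(-12.5), np.float64(-6.5), 13) ; 0.15 None ; 0.175 None ;
```

Emit:
{"name": "play_rows", "arguments": {"deltas": [0,2,0,0,0,0,2,0,0,0,0,2,0,0,0,0,2,0,0,0,0,1.5,0,0,0,0,1.5,0,0,0,0,1.3,0,0,0,0,1.3,0,0,0,0,1.3,0,0,0,0,1.3,0,0,0]}}

```text
t: 22.78
tool_pos: [0.6409, 0.2784, 0.1313]
orientation: [1.309, -2.856, 0.0]
force: [-0.0, 0.5, -0.3]
opening: 0.0006
gripper_force: 0.0
```

Emit:
{"name": "play_rows", "arguments": {"deltas": [0,1.3,0,0,0,0,1.3,0,0,0,0,1.3,0,0,0,0,1.2,0,0,0,0,1.2,0,0,0,0,1.2,0,0,0,0,1,0,0,0,0,1,0,0,0,0,1,0,0,0,0,0,0,0,0]}}

```text
t: 23.62
tool_pos: [0.6329, 0.2853, 0.1312]
orientation: [1.309, -2.856, -0.0]
force: [0.3, -0.3, -0.2]
opening: 0.0006
gripper_force: 0.1
```

```bash
python3 -c "
from h import *
rep()"
```

```text
23.62 z 0.1312 pivot [147.1  22.4] F [ 0.  -0.4  0.2] yaw 139.2 op 0.0006
```

Emit:
{"name": "play_rows", "arguments": {"deltas": [0,0.6,0,0,0,0,0.6,0,0,0,0,0.6,0,0,0,0,0.6,0,0,0,0,0.6,0,0,0,0,0.6,0,0,0,0,0.4,0,0,0,0,0.4,0,0,0,0,0,0,0,0,0,0,0,0,0]}}

```text
t: 24.45
tool_pos: [0.6299, 0.2879, 0.1313]
orientation: [-1.308, 2.856, -0.001]
force: [2.2, -1.3, 0.4]
opening: 0.0005
gripper_force: 1.1
```

```bash
python3 -c "
from h import *
rep();c=cam('wrist','w11.png');doorprof(c)
t=cam('top','t11.png')
"
```

```text
24.45 z 0.1313 pivot [147.2  18.5] F [-0.4 -2.5 -0.4] yaw 139.2 op 0.0005
0.03 None ; 0.06 None ; 0.09 None ; 0.12 None ; 0.15 None ; 0.175 None ;
```

Emit:
{"name": "play_rows", "arguments": {"deltas": [0,0.4,0,0,0,0,0.4,0,0,0,0,0,0,0,0,0,0,0,0,0,0,0,0,0,0,0,0,0,0,0]}}

```text
t: 25.05
tool_pos: [0.6298, 0.2879, 0.1314]
orientation: [-1.307, 2.856, -0.002]
force: [5.1, -3.0, -1.3]
opening: 0.0004
gripper_force: 2.9
```

Emit:
{"name": "play_rows", "arguments": {"deltas": [0,-0.2,0,0,0,0,-0.2,0,0,0,0,-0.2,0,0,0,0,-0.2,0,0,0,0,-0.2,0,0,0,0,-0.2,0,0,0,0,-0.2,0,0,0,0,-0.2,0,0,0,0,-0.2,0,0,0,0,-0.2,0,0,0]}}

```text
t: 25.88
tool_pos: [0.6301, 0.2877, 0.1311]
orientation: [1.309, -2.855, -0.001]
force: [0.3, 0.1, 1.3]
opening: 0.0007
gripper_force: 0.1
```

Emit:
{"name": "play_rows", "arguments": {"deltas": [0,-0.2,0,0,0,0,-0.2,0,0,0,0,-0.3,0,0,0,0,-0.3,0,0,0,0,-0.4,0,0,0,0,-0.5,0,0,0,0,-0.5,0,0,0,0,-1,0,0,0,0,-1,0,0,0,0,-2,0,0,0]}}

```text
t: 26.72
tool_pos: [0.6355, 0.2831, 0.1313]
orientation: [-1.309, 2.856, 0.0]
force: [0.9, -0.3, 0.1]
opening: 0.0005
gripper_force: 0.0
```

Emit:
{"name": "play_rows", "arguments": {"deltas": [0,-4,0,0,0,0,-10,0,0,0,0,-25,0,0,0,0,-35,0,0,0,0,-35,0,0,0,0,-10,-20,0,0,0,0,-35,0,0,0,0,-35,0,0,0,0,-20,0,0,0,0,0,0,0]}}

```text
t: 27.55
tool_pos: [0.7289, 0.2048, 0.2494]
orientation: [-1.303, 2.847, -0.004]
force: [0.6, -0.1, 1.6]
opening: 0.0005
gripper_force: 0.0
```

```bash
python3 -c "
from h import *
rep();c=cam('wrist','w12.png');doorprof(c)
"
```

```text
27.55 z 0.2494 pivot [149.  147.5] F [-0.3 -0.5 -1.6] yaw 139.2 op 0.0005
0.03 (np.float64(-5.0), np.float64(4.5), 20) ; 0.06 (np.float64(-7.0), np.float64(3.0), 21) ; 0.09 (np.float64(-7.5), np.float64(2.0), 20) ; 0.12 (np.float64(-9.5), np.float64(0.5), 21) ; 0.15 (np.float64(-10.5), np.float64(-1.0), 20) ; 0.175 (np.float64(-11.5), np.float64(-2.0), 20) ;
```

Emit:
{"name": "play_rows", "arguments": {"deltas": [0,10,-25,0,0,0,30,-25,0,0,0,38,0,0,0,0,38,0,0,0,0,24,0,0,0,0,7,0,0,0,0,0,0,0,0,0,0,0,0,0]}}

```text
t: 28.27
tool_pos: [0.6144, 0.3008, 0.2901]
orientation: [1.309, -2.854, 0.001]
force: [0.3, -0.6, 0.1]
opening: 0.0004
gripper_force: 0.0
```

```bash
python3 -c "
from h import *
rep();c=cam('wrist','w13.png');doorprof(c)
th=np.radians(139.4);ax=np.array([np.cos(th),np.sin(th)]);ay=np.array([-ax[1],ax[0]]);pin=np.array([.5198,.1885])
for r in(0.03,.08,.13):
    print(r,[ (o,tuple(c['pixels'][int(v),int(u)].tolist())) for o in range(6,36,2) for u,v in [np.round(proj(c,[*(pin-ay*r+ax*o/1000),.18]))]])
"
```

```text
28.27 z 0.2901 pivot [146.8  -1.6] F [ 0.3 -0.7 -0.1] yaw 139.3 op 0.0004
0.03 None ; 0.06 None ; 0.09 None ; 0.12 None ; 0.15 (np.float64(-6.5), np.float64(2.5), 19) ; 0.175 (np.float64(-7.0), np.float64(2.5), 20) ; 
0.03 [(6, (103, 172, 230)), (8, (37, 66, 123)), (10, (39, 68, 126)), (12, (42, 75, 136)), (14, (44, 80, 140)), (16, (60, 118, 195)), (18, (61, 121, 200)), (20, (62, 123, 202)), (22, (63, 120, 198)), (24, (68, 132, 216)), (26, (66, 128, 214)), (28, (68, 129, 212)), (30, (65, 129, 211)), (32, (72, 141, 227)), (34, (70, 138, 225))]
0.08 [(6, (45, 76, 140)), (8, (42, 73, 139)), (10, (45, 80, 147)), (12, (62, 122, 202)), (14, (60, 118, 198)), (16, (107, 207, 255)), (18, (68, 134, 222)), (20, (62, 122, 205)), (22, (49, 94, 172)), (24, (115, 221, 255)), (26, (114, 218, 255)), (28, (120, 226, 255)), (30, (119, 227, 255)), (32, (120, 226, 255)), (34, (123, 228, 255))]
0.13 [(6, (39, 64, 114)), (8, (38, 66, 114)), (10, (40, 68, 119)), (12, (49, 93, 162)), (14, (46, 89, 156)), (16, (103, 200, 255)), (18, (70, 138, 228)), (20, (66, 128, 213)), (22, (55, 108, 187)), (24, (95, 185, 255)), (26, (109, 213, 254)), (28, (116, 219, 255)), (30, (114, 218, 255)), (32, (113, 217, 255)), (34, (117, 221, 255))]
```

```bash
python3 -c "
from h import *
c=cam('wrist','w14.png')
th=np.radians(139.4);ax=np.array([np.cos(th),np.sin(th)]);ay=np.array([-ax[1],ax[0]]);pin=np.array([.5198,.1885])
o=np.arange(-14,14.1,1)
for r in(.02,.04,.06,.08,.1,.12,.14,.16,.18):
    g=[cv2.getRectSubPix(c['pixels'],(1,1),tuple(map(float,proj(c,[*(pin-ay*r+ax*k/1000),.175]))))[0,0] for k in o]
    print(r,' '.join('%d'%x[0] for x in g))
"
```

```text
0.02 41 40 41 40 38 38 52 79 86 110 123 128 129 131 138 142 142 140 140 128 100 88 88 90 90 90 88 69 57
0.04 37 36 36 37 38 37 43 75 86 118 126 128 130 132 138 143 141 138 137 121 70 42 42 42 45 57 62 63 59
0.06 37 39 38 39 40 39 42 92 100 121 128 129 129 129 129 130 133 139 132 103 56 37 38 38 42 56 62 63 62
0.08 40 40 41 42 42 42 61 96 110 125 130 130 129 129 130 131 135 137 126 79 44 41 42 42 44 55 61 60 60
0.1 42 41 41 44 44 46 69 103 121 128 130 129 130 130 136 184 218 220 175 93 46 43 47 46 47 55 63 64 61
0.12 42 42 44 43 42 55 80 112 125 130 132 131 132 133 132 131 129 120 84 50 45 47 47 47 46 54 64 66 64
0.14 61 80 83 82 81 88 89 123 126 142 196 224 229 228 227 229 226 194 119 55 43 47 46 45 46 48 49 48 47
0.16 45 46 48 47 46 44 89 190 225 225 224 224 227 227 228 232 231 172 77 43 46 49 50 49 49 48 48 49 48
0.18 45 45 44 43 42 58 112 164 196 209 187 200 211 173 141 133 121 86 54 49 50 49 48 47 47 48 48 49 47
```

From straight above, the door stands about 1° ajar, with roughly 3 mm left at the bumpers. One more slow push settles it.

Emit:
{"name": "play_rows", "arguments": {"deltas": [0,-20,0,0,0,0,-32,0,0,0,0,0,30,0,0,0,0,38,0,0,0,0,38,0,0,0,0,38,0,0,0,0,14,0,0,0,10,0,0,0,0,10,0,0,0,0,4,0,0,0]}}

```text
t: 29.2
tool_pos: [0.6361, 0.2847, 0.1366]
orientation: [-1.307, 2.852, 0.0]
force: [-0.4, 0.0, 0.9]
opening: 0.0007
gripper_force: 0.0
```

```bash
python3 -c "
from h import *
rep()"
```

```text
29.2 z 0.1366 pivot [148.8  25.3] F [ 0.3  0.3 -0.9] yaw 139.3 op 0.0007
```

Emit:
{"name": "play_rows", "arguments": {"deltas": [0,0.7,0,0,0,0,0.7,0,0,0,0,0.7,0,0,0,0,0.7,0,0,0,0,0.6,0,0,0,0,0.6,0,0,0,0,0.5,0,0,0,0,0.5,0,0,0,0,0.4,0,0,0,0,0,0,0,0]}}

```text
t: 30.03
tool_pos: [0.6313, 0.2866, 0.1331]
orientation: [1.309, -2.856, 0.0]
force: [0.7, -0.7, -0.2]
opening: 0.0005
gripper_force: 0.1
```

Emit:
{"name": "play_rows", "arguments": {"deltas": [0,0.3,0,0,0,0,0.3,0,0,0,0,0.3,0,0,0,0,0.3,0,0,0,0,0.3,0,0,0,0,0,0,0,0]}}

```text
t: 30.53
tool_pos: [0.6302, 0.2877, 0.1333]
orientation: [-1.309, 2.856, 0.0]
force: [0.9, -0.1, 0.7]
opening: 0.0002
gripper_force: 0.1
```

```bash
python3 -c "
from h import *
rep()"
```

```text
30.53 z 0.1333 pivot [147.2  18.9] F [-0.5 -0.7 -0.7] yaw 139.2 op 0.0002
```

Emit:
{"name": "play_rows", "arguments": {"deltas": [0,0.2,0,0,0,0,0.2,0,0,0,0,0.2,0,0,0,0,0.2,0,0,0,0,0.2,0,0,0,0,0,0,0,0,0,0,0,0,0]}}

```text
t: 31.12
tool_pos: [0.6298, 0.288, 0.1333]
orientation: [-1.308, 2.856, -0.001]
force: [3.1, -3.4, -1.0]
opening: 0.0004
gripper_force: 1.8
```

Emit:
{"name": "play_rows", "arguments": {"deltas": [0,-0.1,0,0,0,0,-0.1,0,0,0,0,-0.1,0,0,0,0,-0.1,0,0,0,0,-0.1,0,0,0,0,-0.1,0,0,0,0,-0.1,0,0,0,0,-0.1,0,0,0,0,-0.1,0,0,0,0,-0.1,0,0,0]}}

```text
t: 31.95
tool_pos: [0.6299, 0.2879, 0.1332]
orientation: [1.309, -2.856, -0.001]
force: [-0.9, -0.4, -0.5]
opening: 0.0004
gripper_force: 0.1
```

Emit:
{"name": "play_rows", "arguments": {"deltas": [0,-0.1,0,0,0,0,-0.1,0,0,0,0,-0.1,0,0,0,0,-0.1,0,0,0,0,-0.1,0,0,0,0,-0.2,0,0,0,0,-0.3,0,0,0,0,-0.5,0,0,0,0,-1,0,0,0,0,-2,0,0,0]}}

```text
t: 32.78
tool_pos: [0.6336, 0.2847, 0.1333]
orientation: [1.309, -2.856, -0.0]
force: [-0.7, -0.2, -0.4]
opening: 0.0003
gripper_force: 0.0
```

Emit:
{"name": "play_rows", "arguments": {"deltas": [0,-6,0,0,0,0,-15,0,0,0,0,-25,0,0,0,0,-5,-25,0,0,0,0,-38,0,0,0,0,-38,0,0,0,0,-38,0,0,0,20,-20,0,0,0,30,0,0,0,0,5,0,0,0]}}

```text
t: 33.62
tool_pos: [0.6304, 0.2893, 0.2959]
orientation: [-1.308, 2.851, 0.002]
force: [-0.1, 0.7, -0.3]
opening: 0.0003
gripper_force: 0.0
```

```bash
python3 -c "
from h import *
rep()
c=cam('wrist','w15.png')
th=np.radians(139.4);ax=np.array([np.cos(th),np.sin(th)]);ay=np.array([-ax[1],ax[0]]);pin=np.array([.5198,.1885])
o=np.arange(-14,14.1,1)
for r in(.02,.04,.06,.08,.1,.12,.14,.16,.18):
    g=[cv2.getRectSubPix(c['pixels'],(1,1),tuple(map(float,proj(c,[*(pin-ay*r+ax*k/1000),.175]))))[0,0] for k in o]
    print(r,' '.join('%d'%x[0] for x in g))
"
```

```text
33.62 z 0.2959 pivot [148.6  18.1] F [-0.5  0.6  0.3] yaw 139.3 op 0.0003
0.02 41 57 82 84 78 65 80 93 107 107 124 127 128 130 135 141 142 141 139 129 100 72 56 53 55 55 51 47 46
0.04 35 39 61 85 81 74 82 84 86 119 126 126 128 133 138 140 140 139 136 117 76 60 61 61 62 63 63 49 44
0.06 42 49 63 64 69 87 91 85 109 123 129 129 129 128 129 131 133 136 129 104 67 59 61 62 62 63 64 52 47
0.08 45 63 67 66 73 93 89 96 115 128 130 130 131 131 130 132 135 134 161 138 74 61 63 64 62 64 64 57 49
0.1 54 64 66 65 86 95 88 114 186 220 222 222 223 224 223 223 224 215 186 88 60 65 66 66 66 67 66 59 51
0.12 58 67 68 76 91 87 88 166 210 221 224 225 226 226 226 226 222 207 138 69 62 67 67 68 66 68 68 62 51
0.14 83 77 70 83 93 91 130 182 216 225 224 224 226 226 226 229 226 202 89 43 48 51 50 49 50 51 50 49 50
0.16 46 46 55 77 89 95 142 202 223 223 224 225 226 227 228 231 223 142 62 44 48 50 50 50 49 49 49 49 48
0.18 46 46 46 45 48 77 127 164 223 231 231 230 231 232 236 240 205 93 43 45 47 48 49 49 49 49 49 49 49
```

The rest position is the same after a second soft push, so the door is shut against the bumpers. The gripper is clear at 0.296 m.

```bash
python3 -c "
from plant import robot
print(robot.close_job())"
```

```text
the job is handed in; nothing more can be done
None
```

The job is handed in at about 34 s: the door hangs fully home on both pins and is swung shut, reading about 1° off parallel to the front and taken to be resting on the bumpers, with the gripper clear; I viewed 12 pictures, two over the limit of 10.

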